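Set out a chocolate tasting flight from pale to dark

ROBOT

A 6-joint arm with a two-finger parallel gripper is mounted at the origin on a cart in front of the work surface, level with it; the furniture and walls round the work are solid. World frame = base frame: x ahead of the robot, y to its left, z up, the work surface at z = 0. Lengths are in m, angles in rad, forces in N, time in s.
With the tool pointing down it reaches from about 0.375 to 0.825 m from the base axis. Payload 5.5 kg.
Tool frame: the origin (TCP) lies midway between the tips of the shut fingers; the grasp point (between the pads) lies 19 mm behind it; x points along the fingers, y is the direction in which the jaws open and shut, and the axes are right-handed (so a half turn about x gives the same grasp; the last joint's range is limited). The gripper opens to 85 mm and grips with 20 to 120 N. Pads are 22 mm wide; open, the fingers measure 114 mm over their backs; the gripper's body (76 mm by 85 mm) begins 54 mm behind the grasp point. The pads swing forward as they close: fully open they stand 13 mm farther back than shut.
Start: joints at [1.109, 0.314, -0.047, 1.21, 0, 1.571], TCP at [0.267, 0.537, 0.231] pointing down, gripper open.
Joint ranges: [-2.67, 2.67], [-0.69, 1.73], [-1.03, 1.25], [-2.08, 2.16], [-1.42, 1.45], [-3.14, 3.14]. Speed limits (rad/s): [2.39, 2.39, 3.01, 3.14, 3.14, 3.14].

INTERFACE

Orientations are given as a unit quaternion [x, y, z, w].
In Python, from bench import manip, vision, ticket, boxes_of, trace, spot_point gives the robot as it stands. The module is installed in compiled form; this text tells all that it offers.
- The arm moves only by the tool servo_tool, never from a script. Its arguments are lists of equal length, an entry for each row: "hand": the finger opening in mm, from 0 to 85.4; "slide": the shift along the world's x, y, z in units of 500 mm (1.0 is 500 mm), a list of three; "rot": the turn, a rotation vector about the world's x, y, z in units of 180 degrees (1.0 is 180 degrees), a list of three. A call has 1 to 8 rows; each row is the pose to reach, as a shift and turn from the pose commanded when the call began, turning the shorter way round; what a row does not reach only later rows make up. A row lasts 1/12 s, in which the tool goes at most 41.7 mm and 7.16 degrees, less where a joint would pass 70% of its speed; a pose out of reach is approached as far as the arm can. A call with a number of a shift or a turn outside -1 to 1 is refused whole. A call with a gripper value outside its range is refused whole. The fingers move at their own pace and stop on an object; "grip_force" is the grip in N (left out, the last holds). Time passes only in rows, so rows that repeat a pose let the fingers close. It gives the time, the measured TCP pose, the force and the opening at its end, in the units of the state.
- manip.observe(): the state, without advancing time (a new reading comes with each control period).
- vision.get_image(name): name is "side" or "top"; returns a dict with "frame" (480x640x3 uint8, red, green, blue), "depth" (480x640 float32, m along the optical axis (not along the pixel's ray), 0 where there is no reading), "fx", "fy", "cx", "cy" (pixels), "position" and "rotation" of the camera in the world. Camera axes: x right, y up, looking along -z (the intrinsics and any distortion apply to the point x, -y, -z); pixel columns grow to the right and rows downward; lengths in m; the calibration is good to about 2 mm. A picture is of the moment at which its call begins.
- ticket.job_done(): hands the job in, once; it reports no verdict.
Trained networks look in a picture, given as the dict that the camera call returned (one of the last four; its "shot" number tells which), for a name from the list of things; names that differ only in an ending like _2 or _b are one class to them, and where a whole thing is asked for, a point or a joint stands for the part that bears it (a point fixed in the world has none). Each returns a list of dicts, best first, with "score" (0 to 1); they miss things now and then, are a little off and sometimes report something else, mostly with a low value. They report only what shows in the picture. A call takes as long as a camera call.
- boxes_of(target, picture): "rect" ([left, top, width, height] in pixels, round what is visible of it).
- trace(target, picture): "region" (480x640 bool, what is visible of it) and "rect" ([left, top, width, height] in pixels, round what is visible of it).
- spot_point(target, picture): "position" ([column, row] in pixels: a listed point, or the origin of a listed thing).
The state is a dict: "t": time; "qpos": joint angles; "joint_vel": joint speeds; "tau": joint torques, N m; "position": TCP position; "orientation": TCP orientation; "force": force on the tool from outside, world axes, zero at the start; "ft_torque": the same for the moment, N m; "grip_width": opening from 0.0 (shut) to 1.0 (fully open).
Only numpy, scipy, OpenCV 4.12 (cv2) and the standard library are available. Lean on these libraries where they do the work, as an engineer would, in place of code of your own. Each camera call takes 0.05 s, during which the arm holds its last target.

TASK

Set out the tasting flight: stand the four glass pots of chocolate buttons in the four white saucers on the walnut board, one to a saucer and each sitting flat inside its rim, in order of shade from the palest beside the glass of wooden picks to the darkest beside the bell, so that guests taste from mild to strong. Keep the pots upright on the way so that nothing spills, and leave the glass of picks standing where it is.

Things in the scene. Friction and masses are not known exactly. Their poses are not given: they have to be found in the camera images.
- pot_ivory_mid (a point): footed glass pot filled with ivory-white (the palest) chocolate buttons, loose, about 0.16 kg, stands upright. Overall 60 mm high; straight round body 52 mm across from 9 mm above its underside to the top, on a narrower round foot 42 mm across and 9 mm high. The point is at its centre, 30 mm above its underside; z up. Grip it round the 52 mm body.
- pot_caramel_mid (a point): footed glass pot filled with caramel, golden tan (second palest) chocolate buttons, loose, about 0.16 kg, stands upright. Overall 60 mm high; straight round body 52 mm across from 9 mm above its underside to the top, on a narrower round foot 42 mm across and 9 mm high. The point is at its centre, 30 mm above its underside; z up. Grip it round the 52 mm body.
- pot_milk_mid (a point): footed glass pot filled with milk-chocolate brown (second darkest) chocolate buttons, loose, about 0.16 kg, stands upright. Overall 60 mm high; straight round body 52 mm across from 9 mm above its underside to the top, on a narrower round foot 42 mm across and 9 mm high. The point is at its centre, 30 mm above its underside; z up. Grip it round the 52 mm body.
- pot_dark_mid (a point): footed glass pot filled with near-black dark brown (the darkest) chocolate buttons, loose, about 0.16 kg, stands upright. Overall 60 mm high; straight round body 52 mm across from 9 mm above its underside to the top, on a narrower round foot 42 mm across and 9 mm high. The point is at its centre, 30 mm above its underside; z up. Grip it round the 52 mm body.
- saucer_a: one of four like white porcelain saucers standing in a row on the walnut board, fixed to it: 67 mm across, 8 mm high, raised rim 3.5 mm thick round a flat well about 59 mm across, whose floor is 3 mm above the saucer's underside. Origin at the centre of the underside, which is 12 mm above the counter; z up. The letters say nothing of the order in the row: that must be seen from where each saucer is, its neighbours being 78 mm from centre to centre.
- saucer_b: one of four like white porcelain saucers standing in a row on the walnut board, fixed to it: 67 mm across, 8 mm high, raised rim 3.5 mm thick round a flat well about 59 mm across, whose floor is 3 mm above the saucer's underside. Origin at the centre of the underside, which is 12 mm above the counter; z up. The letters say nothing of the order in the row: that must be seen from where each saucer is, its neighbours being 78 mm from centre to centre.
- saucer_c: one of four like white porcelain saucers standing in a row on the walnut board, fixed to it: 67 mm across, 8 mm high, raised rim 3.5 mm thick round a flat well about 59 mm across, whose floor is 3 mm above the saucer's underside. Origin at the centre of the underside, which is 12 mm above the counter; z up. The letters say nothing of the order in the row: that must be seen from where each saucer is, its neighbours being 78 mm from centre to centre.
- saucer_d: one of four like white porcelain saucers standing in a row on the walnut board, fixed to it: 67 mm across, 8 mm high, raised rim 3.5 mm thick round a flat well about 59 mm across, whose floor is 3 mm above the saucer's underside. Origin at the centre of the underside, which is 12 mm above the counter; z up. The letters say nothing of the order in the row: that must be seen from where each saucer is, its neighbours being 78 mm from centre to centre.
- pick_glass_mid (a point): glass holding wooden tasting picks, 47 mm across and 96 mm high, standing loose on one end of the walnut board, 86 mm from the centre of the nearest saucer, in line with the row; a round silver counter bell (72 mm across, 52 mm high) stands likewise at the other end. Which of them is at the left varies. The point is at the centre of the glass, 48 mm up.
- flight_board: walnut flight board, fixed on the counter, 94 mm wide (x), 480 mm long (y, along the row), 12 mm high. Origin under its centre; z up. Saucer centres lie on its y axis at -117, -39, +39, +117 mm. Bystanders: a black-lidded spread jar the size of the pots; behind, to the right, a fixed black grinder 430 mm tall filling x over 0.63 m between y = -0.14 and -0.41 m: swing the arm clear of it.

How it is judged:
At the end, for the whole second after the job is handed in: From the pick glass on: ivory, caramel, milk, dark pot, each centred within 11 mm of a saucer's centre, within 36 mm of its rank's distance from the pick glass (86, 164, 242, 320 mm), flat in the well (centre 41 to 49 mm above the counter, tilt under 0.06 rad), released, at rest ((horizontal distance between pot_ivory_mid and saucer_a below 0.011 m or horizontal distance between pot_ivory_mid and saucer_b below 0.011 m or horizontal distance between pot_ivory_mid and saucer_c below 0.011 m or horizontal distance between pot_ivory_mid and saucer_d below 0.011 m) and horizontal distance between pot_ivory_mid and pick_glass_mid between 0.05 and 0.122 m and z of pot_ivory_mid in the frame of flight_board between 0.041 and 0.049 m and angle between each of pot_ivory_mid, pot_caramel_mid, pot_milk_mid, pot_dark_mid's own z axis and vertical below 0.06 rad and linear speed of each of pot_ivory, pot_caramel, pot_milk, pot_dark below 0.01 m/s and (horizontal distance between pot_caramel_mid and saucer_a below 0.011 m or horizontal distance between pot_caramel_mid and saucer_b below 0.011 m or horizontal distance between pot_caramel_mid and saucer_c below 0.011 m or horizontal distance between pot_caramel_mid and saucer_d below 0.011 m) and horizontal distance between pot_caramel_mid and pick_glass_mid between 0.128 and 0.2 m and z of pot_caramel_mid in the frame of flight_board between 0.041 and 0.049 m and (horizontal distance between pot_milk_mid and saucer_a below 0.011 m or horizontal distance between pot_milk_mid and saucer_b below 0.011 m or horizontal distance between pot_milk_mid and saucer_c below 0.011 m or horizontal distance between pot_milk_mid and saucer_d below 0.011 m) and horizontal distance between pot_milk_mid and pick_glass_mid between 0.206 and 0.278 m and z of pot_milk_mid in the frame of flight_board between 0.041 and 0.049 m and (horizontal distance between pot_dark_mid and saucer_a below 0.011 m or horizontal distance between pot_dark_mid and saucer_b below 0.011 m or horizontal distance between pot_dark_mid and saucer_c below 0.011 m or horizontal distance between pot_dark_mid and saucer_d below 0.011 m) and horizontal distance between pot_dark_mid and pick_glass_mid between 0.284 and 0.356 m and z of pot_dark_mid in the frame of flight_board between 0.041 and 0.049 m); the robot touches nothing.
It fails at once if a pot is tipped over so that its buttons spill (more than 40 degrees off upright) (angle between any of pot_ivory_mid, pot_caramel_mid, pot_milk_mid, pot_dark_mid's own z axis and vertical above 0.7 rad).
It fails at once if the glass of picks is pushed more than 20 mm from its place, or knocked over (distance of pick_glass_mid from where it was at the start of the episode above 0.02 m or angle between pick_glass_mid's own z axis and vertical above 0.5 rad).
It also fails if it takes over 99 s, if anything falls off the work surface, if the arm or the gripper's body presses on something with over 40 N, if the wrist force passes 120 N, or if a joint passes its speed limit or range.

## Working session

There is one attempt and no reset: what is moved stays moved. The work goes in short steps, Python scripts to look and compute and a tool call to move; the robot and the scene stay as the last step left them, time stands still between calls to the robot, and variables do not carry over. Pictures are saved under pics/ and viewed, and the job is handed in when it is done.

Besides the shell and the picture viewer there is one more tool, called after "Call:" as name(argument=value, ...), one argument or row to a line, values as JSON. servo_tool: Moves the arm, as the interface text tells. Shifts and turns lie within -1 to 1; 1 stands for 500 mm of shift or 180 degrees of turn. Its arguments: {"type":"object","properties":{"hand":{"type":"array","items":{"type":"number"}},"slide":{"type":"array","items":{"type":"array","items":{"type":"number"}}},"rot":{"type":"array","items":{"type":"array","items":{"type":"number"}}},"grip_force":{"type":"number"}},"required":["hand","slide","rot"]}

```bash
mkdir -p pics; python3 - <<'E'
from bench import manip, vision
import cv2,numpy as np
s=manip.observe();print({k:np.round(v,3).tolist() for k,v in s.items()})
for n in("top","side"):
    p=vision.get_image(n);cv2.imwrite(f"pics/{n}0.png",p["frame"][:,:,::-1]);print(n,p["position"],p["rotation"],p["fx"],p["fy"],p["cx"],p["cy"],p.keys())
E
```

```text
{'t': 0.0, 'qpos': [1.109, 0.314, -0.048, 1.21, 0.0, 1.571], 'joint_vel': [0.001, 0.0, -0.001, 0.001, -0.002, 0.0], 'tau': [0.002, -53.959, 33.975, 0.019, -0.0, -0.0], 'position': [0.267, 0.537, 0.23], 'orientation': [0.161, 0.688, -0.162, 0.688], 'force': [-0.498, 0.305, -0.053], 'ft_torque': [0.087, 0.014, -0.046], 'grip_width': 1.003}
top [ 0.42935112 -0.02015979  1.07322415] [-0.03002781  0.0466717   0.70879609 -0.70322698] 436.608424936613 436.608424936613 324.5653510676593 237.06088657235105 dict_keys(['frame', 'depth', 'fx', 'fy', 'cx', 'cy', 'position', 'rotation', 'shot'])
side [ 0.02188514 -0.88426517  0.47741598] [ 0.531311   -0.14918612 -0.23137175  0.80119863] 446.19378200538324 446.19378200538324 320.3061772170354 248.5676996753343 dict_keys(['frame', 'depth', 'fx', 'fy', 'cx', 'cy', 'position', 'rotation', 'shot'])
```

View pics/top0.png

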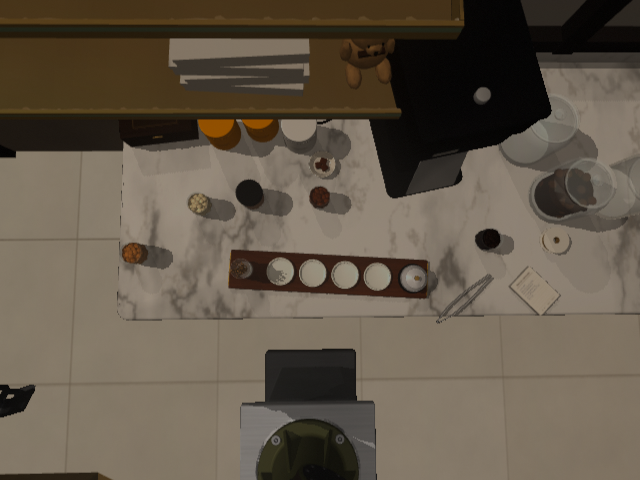

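View pics/side0.png

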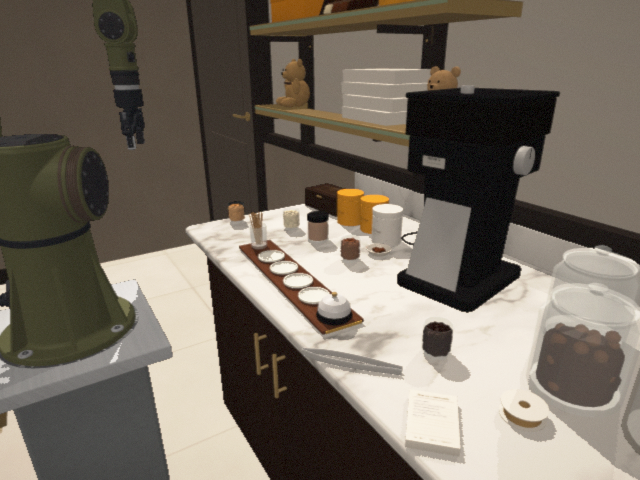

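```bash
cat > h.py <<'E'
import numpy as np, cv2
from scipy.spatial.transform import Rotation as R
from bench import manip, vision, ticket, boxes_of, trace, spot_point
def ray(p,u,v):
    d=np.array([(u-p["cx"])/p["fx"],-(v-p["cy"])/p["fy"],-1.])
    q=p["rotation"]; M=R.from_quat(q).as_matrix()
    return np.array(p["position"]),M@d
def atz(p,u,v,z):
    o,d=ray(p,u,v); return o+d*(z-o[2])/d[2]
def cloud(p):
    v,u=np.mgrid[:480,:640]; M=R.from_quat(p["rotation"]).as_matrix()
    d=np.stack([(u-p["cx"])/p["fx"],-(v-p["cy"])/p["fy"],-np.ones_like(u,float)],-1)
    return np.array(p["position"])+(d@M.T)*p["depth"][...,None]
E
python3 - <<'E'
from h import *
np.set_printoptions(precision=4,suppress=True)
for n in("top","side"):
    p=vision.get_image(n); C=cloud(p)
    for t,z in [("pot_ivory_mid",.03),("pot_caramel_mid",.03),("pot_milk_mid",.03),("pot_dark_mid",.03),("pick_glass_mid",.06),("saucer_a",.012),("flight_board",0)]:
        for s in spot_point(t,p)[:5]:
            if s["score"]>.2: print(n,t,round(s["score"],2),np.round(s["position"],1),atz(p,*s["position"],z))
    if n=="top":
        for u,v in [(600,320-90),(200,250),(400,230),(300,110),(150,20),(240,60),(430,60),(345,0),(270,10),(249,193),(198,203),(132,253),(319,197),(488,239)]: print(u,v,C[v,u])
    else:
        m=(C[...,2]<.2)
        for u,v in [(160,30),(400,125),(390,20)]: print(u,v,C[v,u])
E
```

```text
top pot_ivory_mid 0.66 [203.5 205.4] [0.6215 0.2456 0.03  ]
top pot_caramel_mid 0.8 [132.4 254.2] [0.5051 0.4106 0.03  ]
top pot_milk_mid 0.83 [317.8 197.5] [ 0.6396 -0.0297  0.03  ]
top pot_milk_mid 0.65 [486.3 237.5] [ 0.5393 -0.4375  0.03  ]
top pick_glass_mid 0.66 [238.9 269.2] [0.4664 0.1537 0.06  ]
top saucer_a 0.76 [280.  269.9] [0.4657 0.0629 0.012 ]
top saucer_a 0.71 [314.  272.3] [ 0.4592 -0.0193  0.012 ]
top saucer_a 0.66 [349.  274.5] [ 0.4531 -0.1042  0.012 ]
top saucer_a 0.65 [375.3 276.3] [ 0.4482 -0.1681  0.012 ]
top flight_board 0.94 [327.1 273.2] [ 0.457  -0.0514  0.    ]
600 230 [ 0.5593 -0.7382  0.0011]
200 250 [0.5163 0.2594 0.0002]
400 230 [ 0.5624 -0.2336  0.0015]
300 110 [0.7381 0.0034 0.3257]
150 20 [0.7397 0.1706 0.5872]
240 60 [0.7702 0.0908 0.4393]
430 60 [ 0.7832 -0.2064  0.417 ]
345 0 [ 0.7831 -0.0607  0.563 ]
270 10 [0.7679 0.0326 0.565 ]
249 193 [0.6413 0.1296 0.0776]
198 203 [0.6222 0.2514 0.0578]
132 253 [0.5057 0.3993 0.0599]
319 197 [ 0.6344 -0.0323  0.0621]
488 239 [ 0.5328 -0.4305  0.0573]
side pot_ivory_mid 0.82 [291.4 217.3] [0.6324 0.2682 0.03  ]
side pot_caramel_mid 0.71 [236.4 211.6] [0.5115 0.4137 0.03  ]
side pot_milk_mid 0.63 [350.2 250.9] [ 0.6325 -0.0427  0.03  ]
side pot_dark_mid 0.85 [435.  335.9] [ 0.5386 -0.4297  0.03  ]
side pick_glass_mid 0.87 [257.8 231.8] [0.4612 0.1363 0.06  ]
side pick_glass_mid 0.55 [232.5 208.9] [0.4788 0.3578 0.06  ]
side saucer_a 0.82 [313.  298.5] [ 0.4435 -0.1734  0.012 ]
side saucer_a 0.74 [266.9 258.7] [0.4506 0.065  0.012 ]
side saucer_a 0.66 [297.7 284.8] [ 0.4467 -0.1016  0.012 ]
side saucer_a 0.65 [282.5 270.7] [ 0.4516 -0.0186  0.012 ]
side flight_board 0.72 [293.  280.3] [ 0.4595 -0.0556  0.    ]
160 30 [0.8169 2.2878 0.6521]
400 125 [0.9313 0.1344 0.2979]
390 20 [0.7739 0.0145 0.5598]
```

```bash
python3 - <<'E'
from h import *
np.set_printoptions(precision=4,suppress=True)
p=vision.get_image("top");q=vision.get_image("side")
Cs={n:cloud(x) for n,x in(("top",p),("side",q))}
def fit(P,r):
    from scipy.optimize import least_squares
    return least_squares(lambda c:np.minimum(np.hypot(*(P-c).T)-r,0)*0+np.hypot(*(P-c).T)-r,P.mean(0),loss="soft_l1",f_scale=.002).x
for nm,c in dict(ivory=(.62,.25),caramel=(.506,.402),milk=(.636,-.035),dark=(.536,-.432),jar=(.641,.13),pick=(.462,.15)).items():
    for n in Cs:
        C=Cs[n].reshape(-1,3); k=(np.hypot(C[:,0]-c[0],C[:,1]-c[1])<.045)&(C[:,2]>.02 if nm!="pick" else C[:,2]>.025)
        P=C[k]
        print(nm,n,len(P),"zmax",np.percentile(P[:,2],95),"min",np.percentile(P[:,:2],2,axis=0),"max",np.percentile(P[:,:2],98,axis=0))
        side=P[(P[:,2]>.02)&(P[:,2]<.055)]
        if len(side)>15: print("   fit",fit(side[:,:2],.026))
# saucers white segmentation in top
for im,n in((p,"top"),(q,"side")):
  for tname in["saucer_a"]:
    for s in trace(tname,im)[:6]:
        if s["score"]<.3: continue
        r=s["region"]; ys,xs=np.nonzero(r); 
        cn,_=cv2.findContours(r.astype(np.uint8),0,1); cn=max(cn,key=cv2.contourArea)
        e=cv2.fitEllipse(cn); print(n,"saucer",round(s["score"],2),e, atz(im,*e[0],.020))
  for t in["pot_ivory_mid","pot_caramel_mid","pot_milk_mid","pot_dark_mid"]:
    for s in trace(t,im)[:2]:
        if s["score"]>.3:print(n,t,round(s["score"],2),s["rect"])
o=cv2.resize(p["frame"][180:330,110:330],None,fx=3.6,fy=3.6,interpolation=cv2.INTER_CUBIC);cv2.imwrite("pics/c1.png",o[:,:,::-1])
o=cv2.resize(p["frame"][180:330,300:520],None,fx=3.6,fy=3.6,interpolation=cv2.INTER_CUBIC);cv2.imwrite("pics/c2.png",o[:,:,::-1])
E
```

```text
ivory top 484 zmax 0.06069040415301356 min [0.5985 0.2292] max [0.6472 0.2783]
   fit [0.6237 0.2547]
ivory side 288 zmax 0.060183938424601804 min [0.5988 0.227 ] max [0.6471 0.2816]
   fit [0.6248 0.2562]
caramel top 541 zmax 0.06115434736607006 min [0.4827 0.3791] max [0.53   0.4288]
   fit [0.5072 0.4048]
caramel side 268 zmax 0.060225476244634674 min [0.482  0.3762] max [0.5307 0.43  ]
   fit [0.5083 0.4064]
milk top 426 zmax 0.06182084019621681 min [ 0.6136 -0.0562] max [ 0.6626 -0.0088]
   fit [ 0.6387 -0.034 ]
milk side 429 zmax 0.0599598732641067 min [ 0.6133 -0.0586] max [ 0.6638 -0.007 ]
   fit [ 0.6398 -0.0313]
dark top 502 zmax 0.06088173460588895 min [ 0.5095 -0.4632] max [ 0.5574 -0.413 ]
   fit [ 0.5354 -0.4387]
dark side 1022 zmax 0.0602383456678283 min [ 0.5086 -0.4634] max [ 0.5587 -0.4136]
   fit [ 0.5348 -0.4372]
jar top 673 zmax 0.08138468580459587 min [0.6127 0.1012] max [0.6694 0.1574]
   fit [0.6385 0.1283]
jar side 540 zmax 0.0790598558142201 min [0.6125 0.1004] max [0.6652 0.1504]
   fit [0.6409 0.128 ]
pick top 277 zmax 0.10843215640060686 min [0.4461 0.126
[... 1141 characters left out ...]
.018   0.02  ]
side saucer 0.81 ((297.8197021484375, 280.07464599609375), (14.558706283569336, 27.944732666015625), 88.31513214111328) [ 0.4508 -0.0952  0.02  ]
side saucer 0.78 ((312.092529296875, 294.7787780761719), (16.57393455505371, 29.346532821655273), 82.31663513183594) [ 0.4428 -0.1709  0.02  ]
side saucer 0.69 ((271.25201416015625, 255.71263122558594), (11.244393348693848, 25.841421127319336), 87.15843963623047) [0.4605 0.0593 0.02  ]
side pot_ivory_mid 0.74 [283.1, 204.7, 17.7, 26.4]
side pot_caramel_mid 0.57 [228.4, 201.2, 18.4, 22.7]
side pot_milk_mid 0.64 [338.9, 234.5, 18.4, 27.8]
side pot_dark_mid 0.86 [419.1, 313.3, 34.6, 50.2]
side pot_dark_mid 0.4 [300.4, 288.6, 29.2, 16.8]
```

View pics/c1.png

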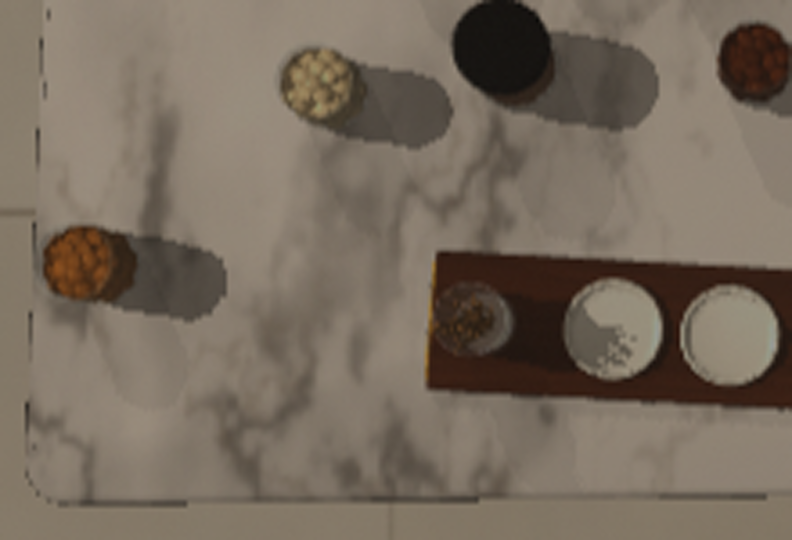

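View pics/c2.png

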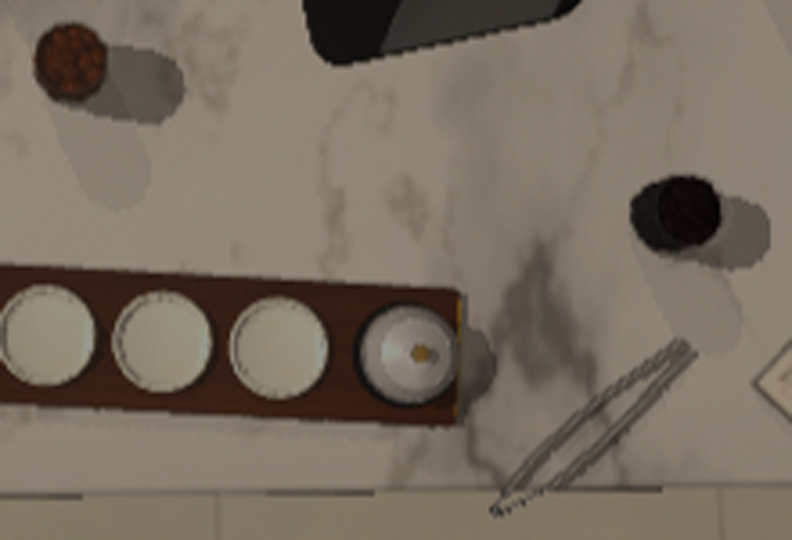

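```bash
python3 - <<'E'
from h import *
s=manip.observe();M=R.from_quat(s["orientation"]).as_matrix();print(M.round(3));print(np.degrees(np.arctan2(M[1,1],M[0,1])),np.degrees(1.109), s["position"])
E
```

```text
[[-0.     0.446  0.895]
 [-0.     0.895 -0.446]
 [-1.    -0.    -0.   ]]
63.54071073652173 63.541019480008295 [0.26731946 0.53714633 0.23129916]
```

```bash
python3 - <<'E'
from h import *
p=vision.get_image("top");C=cloud(p)
k=(abs(C[...,0]-.72)<.06)&(abs(C[...,1]+.03)<.05)
for v in range(150,186,4): print(v,[tuple(C[v,u].round(3)) for u in(315,322,330)])
q=vision.get_image("side");D=cloud(q)
for X in(C,D):
    k=(np.hypot(X[...,0]-.464,X[...,1]-.15)<.07)&(X[...,2]>.05)&(X[...,2]<.3);print(X[k].max(0),X[k].min(0))
E
```

```text
150 [(np.float64(0.768), np.float64(-0.024), np.float64(-0.001)), (np.float64(0.767), np.float64(-0.041), np.float64(0.002)), (np.float64(0.767), np.float64(-0.062), np.float64(0.002))]
154 [(np.float64(0.752), np.float64(-0.024), np.float64(0.018)), (np.float64(0.754), np.float64(-0.041), np.float64(0.01)), (np.float64(0.752), np.float64(-0.061), np.float64(0.017))]
158 [(np.float64(0.744), np.float64(-0.024), np.float64(0.009)), (np.float64(0.742), np.float64(-0.041), np.float64(0.015)), (np.float64(0.745), np.float64(-0.061), np.float64(0.008))]
162 [(np.float64(0.735), np.float64(-0.024), np.float64(0.004)), (np.float64(0.732), np.float64(-0.041), np.float64(0.014)), (np.float64(0.735), np.float64(-0.061), np.float64(0.005))]
166 [(np.float64(0.724), np.float64(-0.024), np.float64(0.009)), (np.float64(0.721), np.float64(-0.041), np.float64(0.017)), (np.float64(0.725), np.float64(-0.061), np.float64(0.006))]
170 [(np.float64(0.714), np.float64(-0.023), np.float64(0.008)), (np.float64(0.713), np.float64(-0.041), np.float64(0.011)), (np.float64(0.713), np.float64(-0.061), np.float64(0.01))]
174 [(np.float64(0.702), np.float64(-0.023), np.float64(0.013)), (np.float64(0.704), np.float64(-0.041), np.float64(0.006)), (np.float64(0.702), np.float64(-0.061), np.float64(0.015))]
178 [(np.float64(0.696), np.float64(-0.023), np.float64(-0.001)), (np.float64(0.694), np.float64(-0.041), np.float64(0.004)), (np.float64(0.695), np.float64(-0.061), np.float64(0.001))]
182 [(np.float64(0.685), np.float64(-0.023), np.float64(-0.0)), (np.float64(0.684), np.float64(-0.041), np.float64(0.006)), (np.float64(0.684), np.float64(-0.061), np.float64(0.003))]
[0.48937063 0.17151175 0.1111741 ] [0.44548416 0.12520327 0.05012856]
[0.49012956 0.17491093 0.10908899] [0.44226264 0.12274386 0.05028792]
```

Call:
servo_tool(
  hand=[85,85,85,85,85,85,85,85],
  slide=[
    [0.02,-0.01,0],
    [0.06,-0.03,0],
    [0.1,-0.06,0],
    [0.14,-0.08,0],
    [0.18,-0.1,0],
    [0.22,-0.12,0],
    [0.26,-0.14,0],
    [0.28,-0.155,0],
  ],
  rot=[
    [0,0,-0.02],
    [0,0,-0.05],
    [0,0,-0.08],
    [0,0,-0.11],
    [0,0,-0.14],
    [0,0,-0.17],
    [0,0,-0.2],
    [0,0,-0.2213],
  ],
  grip_force=40,
)

```text
t: 2.27
position: [0.4094, 0.4587, 0.2313]
orientation: [0.389, 0.591, -0.388, 0.591]
force: [0.3, -0.6, -0.5]
grip_width: 0.995
```

Call:
servo_tool(
  hand=[85,85,85,85,85,85,85,85],
  slide=[
    [0.04,-0.02,0],
    [0.08,-0.045,0],
    [0.12,-0.07,0],
    [0.16,-0.09,-0.02],
    [0.194,-0.109,-0.08],
    [0.194,-0.109,-0.14],
    [0.194,-0.109,-0.2],
    [0.194,-0.109,-0.24],
  ],
  rot=[
    [0,0,-0.03],
    [0,0,-0.06],
    [0,0,-0.09],
    [0,0,-0.12],
    [0,0,-0.15],
    [0,0,-0.15],
    [0,0,-0.15],
    [0,0,-0.15],
  ],
)

```text
t: 2.93
position: [0.5037, 0.4038, 0.1082]
orientation: [-0.513, -0.485, 0.515, -0.485]
force: [-0.9, -0.1, -0.0]
grip_width: 0.997
```

Call:
servo_tool(
  hand=[85,85,85,85,85,85,85,85],
  slide=[
    [0,0,-0.02],
    [0,0,-0.05],
    [0,0,-0.08],
    [0,0,-0.11],
    [0,0,-0.14],
    [0,0,-0.17],
    [0,0,-0.193],
    [0,0,-0.193],
  ],
  rot=[
    [0,0,0],
    [0,0,0],
    [0,0,0],
    [0,0,0],
    [0,0,0],
    [0,0,0],
    [0,0,0],
    [0,0,0],
  ],
)

```text
t: 3.6
position: [0.5032, 0.4044, 0.0128]
orientation: [-0.513, -0.486, 0.515, -0.485]
force: [-0.8, -0.1, -0.5]
grip_width: 0.997
```

```bash
python3 - <<'E'
from h import *
s=manip.observe();print(s["position"],s["force"],s["qpos"])
p=vision.get_image("side");o=cv2.resize(p["frame"][60:300,100:420],None,fx=2.4,fy=2.4);cv2.imwrite("pics/s1.png",o[:,:,::-1])
E
```

```text
[0.50315323 0.40435962 0.01281561] [-0.83179883 -0.13433351 -0.45612003] [ 6.76943476e-01  5.57105735e-01 -2.05343459e-01  8.11403193e-01
  3.85368395e-05  2.30506246e+00]
```

View pics/s1.png

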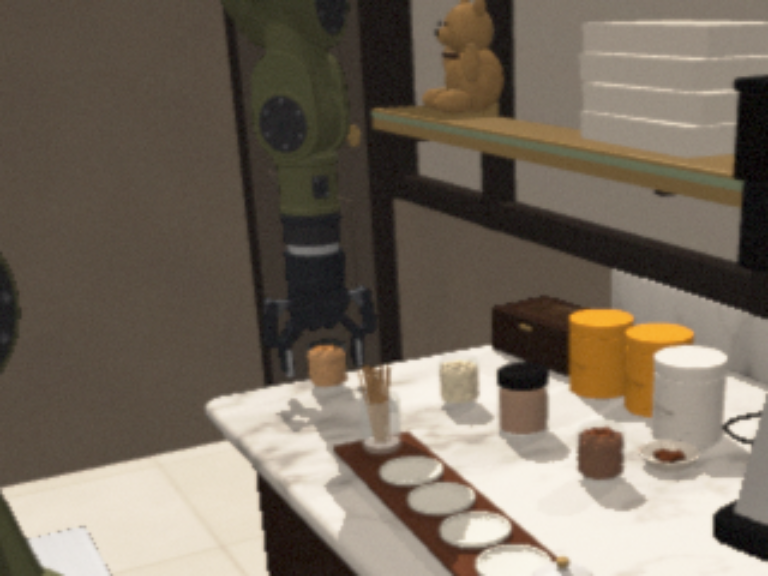

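Call:
servo_tool(
  hand=[45,45,45,45,45,45,45,45],
  slide=[
    [0,0,0],
    [0,0,0],
    [0,0,0],
    [0,0,0],
    [0,0,0],
    [0,0,0],
    [0,0,0],
    [0,0,0],
  ],
  rot=[
    [0,0,0],
    [0,0,0],
    [0,0,0],
    [0,0,0],
    [0,0,0],
    [0,0,0],
    [0,0,0],
    [0,0,0],
  ],
  grip_force=40,
)

```text
t: 4.32
position: [0.5057, 0.406, 0.0165]
orientation: [0.515, 0.485, -0.513, 0.486]
force: [1.5, 0.0, 6.3]
grip_width: 0.597
```

Call:
servo_tool(
  hand=[45,45,45,45,45,45,45,45],
  slide=[
    [0,0,0.02],
    [0,0,0.06],
    [0,0,0.1],
    [0.02,0,0.15],
    [0.06,-0.02,0.2],
    [0.1,-0.05,0.24],
    [0.14,-0.09,0.26],
    [0.17,-0.14,0.26],
  ],
  rot=[
    [0,0,0],
    [0,0,0],
    [0,0,0],
    [0,0,0],
    [0,0,0],
    [0,0,0],
    [0,0,0],
    [0,0,0],
  ],
)

```text
t: 4.98
position: [0.5919, 0.3363, 0.1488]
orientation: [0.516, 0.485, -0.512, 0.486]
force: [0.9, 0.8, -1.9]
grip_width: 0.6
```

Call:
servo_tool(
  hand=[45,45,45,45,45,45,45,45],
  slide=[
    [0,-0.05,0],
    [0,-0.12,0],
    [0,-0.19,0],
    [0,-0.26,0],
    [0,-0.33,0],
    [0,-0.4,0],
    [0,-0.47,0],
    [-0.02,-0.54,0],
  ],
  rot=[
    [0,0,0],
    [0,0,0],
    [0,0,0],
    [0,0,0],
    [0,0,0],
    [0,0,0],
    [0,0,0],
    [0,0,0],
  ],
)

```text
t: 5.65
position: [0.5799, 0.0635, 0.1452]
orientation: [0.514, 0.485, -0.514, 0.486]
force: [1.2, -1.1, -1.1]
grip_width: 0.601
```

Call:
servo_tool(
  hand=[45,45,45,45,45,45,45,45],
  slide=[
    [-0.03,-0.06,0],
    [-0.06,-0.1,0],
    [-0.1,-0.14,0],
    [-0.15,-0.159,0],
    [-0.2,-0.159,0],
    [-0.23,-0.159,0],
    [-0.251,-0.159,0],
    [-0.251,-0.159,0],
  ],
  rot=[
    [0,0,0],
    [0,0,0],
    [0,0,0],
    [0,0,0],
    [0,0,0],
    [0,0,0],
    [0,0,0],
    [0,0,0],
  ],
)

```text
t: 6.32
position: [0.4515, -0.0143, 0.145]
orientation: [-0.514, -0.486, 0.515, -0.485]
force: [-0.3, 0.1, -1.2]
grip_width: 0.601
```

```bash
python3 - <<'E'
from h import *
s=manip.observe();print(s["t"],s["position"],s["force"],s["grip_width"])
p=vision.get_image("side");o=cv2.resize(p["frame"][120:360,150:470],None,fx=2.4,fy=2.4);cv2.imwrite("pics/s2.png",o[:,:,::-1])
E
```

```text
6.3167 [ 0.45153342 -0.01430123  0.1449991 ] [-0.29162289  0.11994838 -1.18578971] 0.6011940523616773
```

View pics/s2.png

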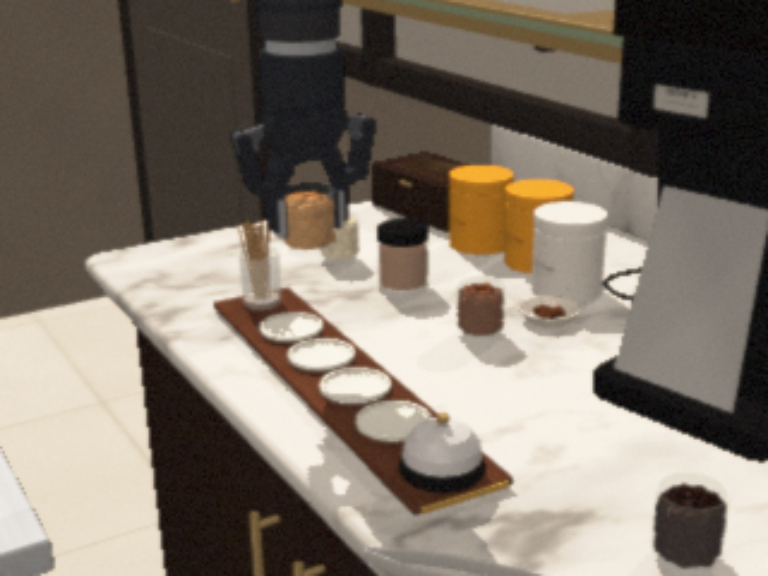

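Call:
servo_tool(
  hand=[45,45,45,45],
  slide=[
    [0,0,-0.05],
    [0,0,-0.1],
    [0,0,-0.13],
    [0,0,-0.13],
  ],
  rot=[
    [0,0,0],
    [0,0,0],
    [0,0,0],
    [0,0,0],
  ],
)

```text
t: 6.7
position: [0.4527, -0.014, 0.0771]
orientation: [-0.513, -0.487, 0.515, -0.484]
force: [-1.4, -0.1, -2.3]
grip_width: 0.601
```

```bash
cat >> h.py <<'E'
def potfit(z0,c,r=.045):
    """pot standing with underside z0, near c: cloud side-wall circle fit"""
    from scipy.optimize import least_squares
    for n in("side","top"):
        p=vision.get_image(n);C=cloud(p).reshape(-1,3)
        k=(np.hypot(C[:,0]-c[0],C[:,1]-c[1])<r)&(C[:,2]>z0+.012)&(C[:,2]<z0+.055)
        P=C[k]
        if len(P)<20: print(n,"few",len(P));continue
        f=least_squares(lambda x:np.hypot(P[:,0]-x[0],P[:,1]-x[1])-.026,np.array(c),loss="soft_l1",f_scale=.002).x
        print(n,len(P),f.round(4))
E
python3 - <<'E'
from h import *
s=manip.observe();print(s["t"],s["position"],s["force"],s["grip_width"])
p=vision.get_image("side");o=cv2.resize(p["frame"][120:360,150:470],None,fx=2.4,fy=2.4);cv2.imwrite("pics/s3.png",o[:,:,::-1])
r=[(x["rect"],round(x["score"],2)) for x in trace("pot_caramel_mid",p)[:2]];print(r)
C=cloud(p)
m=trace("pot_caramel_mid",p)[0]["region"];P=C[m];print(np.percentile(P,[2,50,98],axis=0))
E
```

```text
6.7 [ 0.45266502 -0.01401567  0.07713715] [-1.44857531 -0.11880814 -2.33013761] 0.6011482247857391
[([270.1, 224.3, 24.5, 32.5], 0.8)]
[[ 0.42694384 -0.0408916   0.06382035]
 [ 0.44551875 -0.03271425  0.09932103]
 [ 0.47398445  0.00999427  0.12076963]]
```

View pics/s3.png

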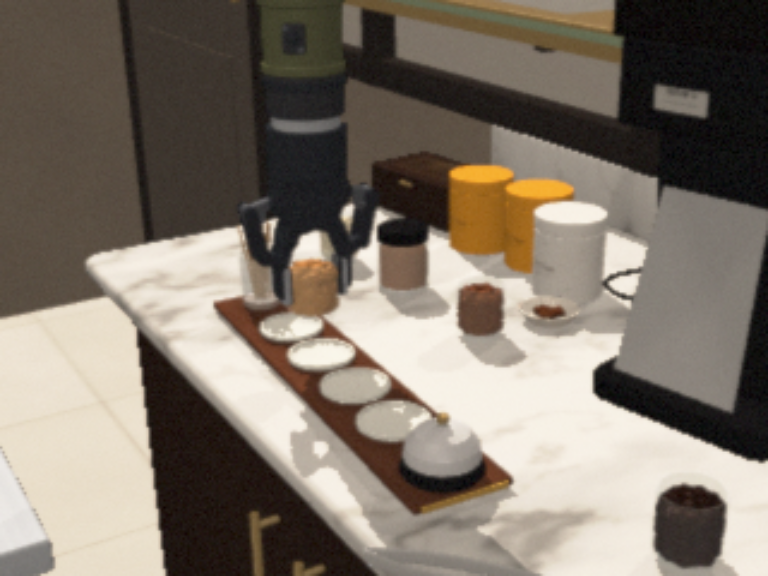

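Call:
servo_tool(
  hand=[45,45,45,45,45,45,45,45],
  slide=[
    [0.008,-0.002,-0.02],
    [0.008,-0.002,-0.04],
    [0.008,-0.002,-0.06],
    [0.008,-0.002,-0.075],
    [0.008,-0.002,-0.085],
    [0.008,-0.002,-0.09],
    [0.008,-0.002,-0.092],
    [0.008,-0.002,-0.092],
  ],
  rot=[
    [0,0,0],
    [0,0,0],
    [0,0,0],
    [0,0,0],
    [0,0,0],
    [0,0,0],
    [0,0,0],
    [0,0,0],
  ],
)

```text
t: 7.52
position: [0.4577, -0.0154, 0.0336]
orientation: [-0.514, -0.486, 0.514, -0.485]
force: [-0.2, 0.2, -1.2]
grip_width: 0.599
```

```bash
python3 - <<'E'
from h import *
s=manip.observe();print(s["t"],s["position"],s["force"],s["grip_width"])
p=vision.get_image("side");o=cv2.resize(p["frame"][200:300,220:350],None,fx=6,fy=6,interpolation=2);cv2.imwrite("pics/s4.png",o[:,:,::-1])
E
```

```text
7.5167 [ 0.45769278 -0.01536347  0.03360742] [-0.15120237  0.17388382 -1.15316593] 0.599422442346546
```

View pics/s4.png

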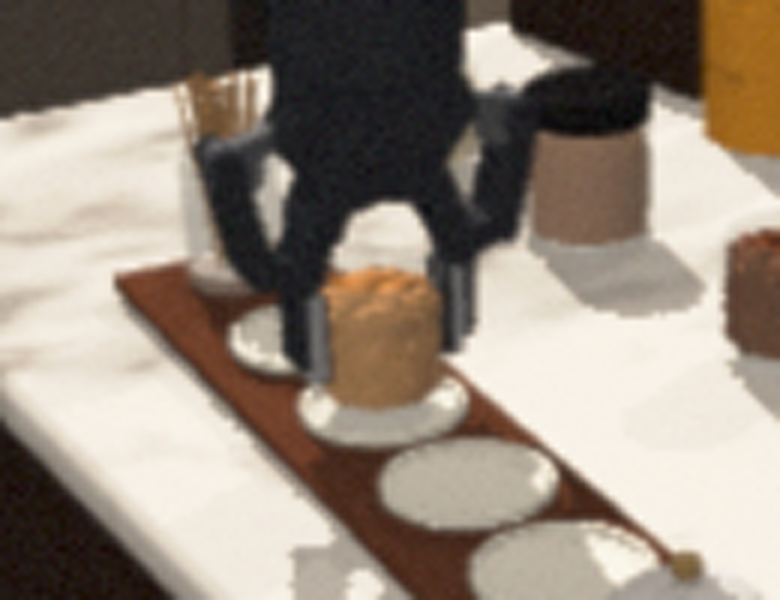

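Call:
servo_tool(
  hand=[45,45,45,45],
  slide=[
    [-0.002,0,-0.002],
    [-0.002,0,-0.004],
    [-0.002,0,-0.006],
    [-0.002,0,-0.006],
  ],
  rot=[
    [0,0,0],
    [0,0,0],
    [0,0,0],
    [0,0,0],
  ],
)

```text
t: 7.9
position: [0.457, -0.0154, 0.0314]
orientation: [0.514, 0.485, -0.514, 0.486]
force: [-2.3, -0.6, 5.9]
grip_width: 0.603
```

Call:
servo_tool(
  hand=[56,60,66,75,85,85,85,85],
  slide=[
    [0,0,0],
    [0,0,0],
    [0,0,0],
    [0,0,0],
    [0,0,0],
    [0,0,0.03],
    [0,0,0.07],
    [0,0,0.12],
  ],
  rot=[
    [0,0,0],
    [0,0,0],
    [0,0,0],
    [0,0,0],
    [0,0,0],
    [0,0,0],
    [0,0,0],
    [0,0,0],
  ],
)

```text
t: 8.57
position: [0.4554, -0.0153, 0.0903]
orientation: [-0.513, -0.486, 0.515, -0.485]
force: [0.2, -0.1, -0.9]
grip_width: 0.996
```

```bash
python3 - <<'E'
from h import *
s=manip.observe();print(s["t"],s["position"],s["force"],s["grip_width"])
p=vision.get_image("side");o=cv2.resize(p["frame"][200:300,220:350],None,fx=6,fy=6,interpolation=2);cv2.imwrite("pics/s5.png",o[:,:,::-1])
potfit(.015,(.456,-.015),.04)
E
```

```text
8.5667 [ 0.45536585 -0.01528609  0.0902702 ] [ 0.24469983 -0.1172364  -0.88681386] 0.9961683774945693
side 417 [ 0.456  -0.0144]
top few 0
```

View pics/s5.png

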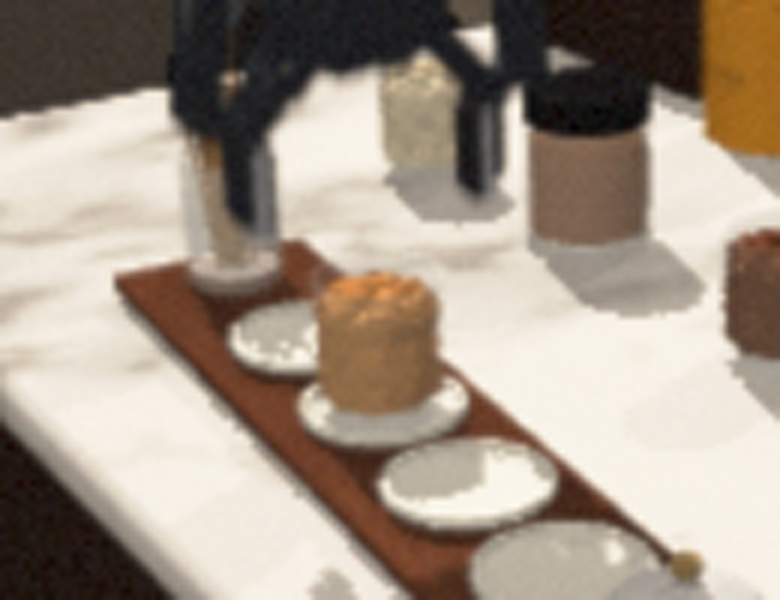

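Call:
servo_tool(
  hand=[85,85,85,85,85,85,85,85],
  slide=[
    [0.03,0,0.05],
    [0.1,0,0.1],
    [0.17,0.02,0.12],
    [0.23,0.05,0.12],
    [0.28,0.1,0.12],
    [0.32,0.16,0.12],
    [0.337,0.23,0.12],
    [0.337,0.31,0.12],
  ],
  rot=[
    [0,0,0],
    [0,0,0],
    [0,0,0],
    [0,0,0],
    [0,0,0],
    [0,0,0],
    [0,0,0],
    [0,0,0],
  ],
)

```text
t: 9.38
position: [0.6269, 0.1402, 0.1489]
orientation: [-0.514, -0.485, 0.515, -0.485]
force: [-0.2, -0.2, 0.3]
grip_width: 0.994
```

Call:
servo_tool(
  hand=[85,85,85,85,85,85,85,85],
  slide=[
    [0,0.07,0],
    [0,0.14,0],
    [0,0.19,0],
    [0,0.22,-0.02],
    [0,0.23,-0.06],
    [0,0.23,-0.1],
    [0,0.23,-0.13],
    [0,0.23,-0.15],
  ],
  rot=[
    [0,0,0],
    [0,0,0],
    [0,0,0],
    [0,0,0],
    [0,0,0],
    [0,0,0],
    [0,0,0],
    [0,0,0],
  ],
)

```text
t: 10.05
position: [0.6234, 0.2535, 0.0719]
orientation: [-0.513, -0.486, 0.516, -0.485]
force: [-0.0, 0.3, 0.1]
grip_width: 0.995
```

```bash
python3 - <<'E'
from h import *
s=manip.observe();print(s["t"],s["position"],s["force"],s["grip_width"])
p=vision.get_image("side");o=cv2.resize(p["frame"][120:300,200:440],None,fx=3,fy=3,interpolation=2);cv2.imwrite("pics/s6.png",o[:,:,::-1])
E
```

```text
10.05 [0.6234395  0.25346758 0.07189439] [-0.02358398  0.33320347  0.09703998] 0.9954829123678816
```

View pics/s6.png

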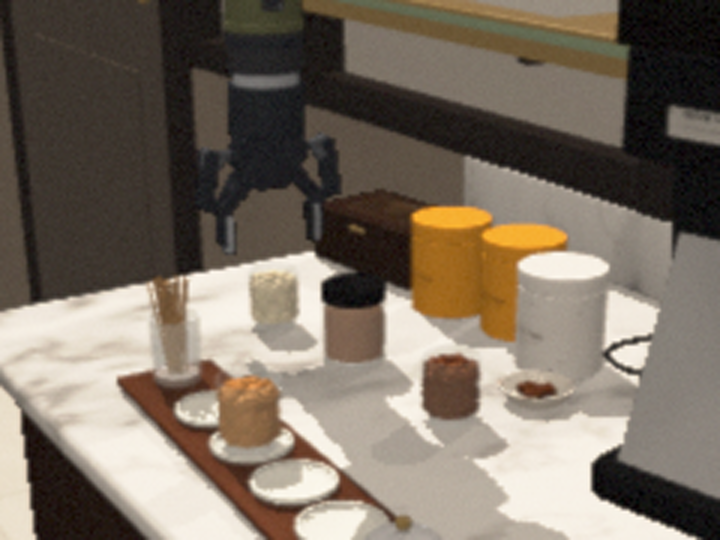

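Call:
servo_tool(
  hand=[85,85,85,85,85,85,85,85],
  slide=[
    [0,0,-0.02],
    [0,0,-0.05],
    [0,0,-0.08],
    [0,0,-0.1],
    [0,0,-0.115],
    [0,0,-0.122],
    [0,0,-0.122],
    [0,0,-0.122],
  ],
  rot=[
    [0,0,0],
    [0,0,0],
    [0,0,0],
    [0,0,0],
    [0,0,0],
    [0,0,0],
    [0,0,0],
    [0,0,0],
  ],
)

```text
t: 10.77
position: [0.6257, 0.2547, 0.0152]
orientation: [0.514, 0.485, -0.514, 0.485]
force: [0.3, -0.0, -0.2]
grip_width: 0.997
```

Call:
servo_tool(
  hand=[45,45,45,45,45,45,45,45],
  slide=[
    [0,0,0],
    [0,0,0],
    [0,0,0],
    [0,0,0],
    [0,0,0],
    [0,0,0],
    [0,0,0],
    [0,0,0],
  ],
  rot=[
    [0,0,0],
    [0,0,0],
    [0,0,0],
    [0,0,0],
    [0,0,0],
    [0,0,0],
    [0,0,0],
    [0,0,0],
  ],
)

```text
t: 11.43
position: [0.6261, 0.2549, 0.0157]
orientation: [0.515, 0.485, -0.514, 0.486]
force: [0.3, -0.8, 5.5]
grip_width: 0.601
```

Call:
servo_tool(
  hand=[45,45,45,45,45,45,45,45],
  slide=[
    [0,0,0.02],
    [0,0,0.06],
    [0,0,0.11],
    [0,0,0.16],
    [0,0,0.21],
    [0,-0.02,0.25],
    [0,-0.06,0.26],
    [0,-0.11,0.26],
  ],
  rot=[
    [0,0,0],
    [0,0,0],
    [0,0,0],
    [0,0,0],
    [0,0,0],
    [0,0,0],
    [0,0,0],
    [0,0,0],
  ],
)

```text
t: 12.1
position: [0.6264, 0.2008, 0.1475]
orientation: [0.515, 0.486, -0.512, 0.486]
force: [-0.1, -0.9, -1.3]
grip_width: 0.597
```

Call:
servo_tool(
  hand=[45,45,45,45,45,45,45,45],
  slide=[
    [0,-0.06,0],
    [0,-0.12,0],
    [0,-0.18,0],
    [0,-0.23,0],
    [-0.02,-0.265,0],
    [-0.06,-0.275,0],
    [-0.11,-0.275,0],
    [-0.17,-0.275,0],
  ],
  rot=[
    [0,0,0],
    [0,0,0],
    [0,0,0],
    [0,0,0],
    [0,0,0],
    [0,0,0],
    [0,0,0],
    [0,0,0],
  ],
)

```text
t: 12.77
position: [0.5398, 0.0613, 0.1446]
orientation: [-0.514, -0.485, 0.515, -0.485]
force: [0.3, 0.2, -2.6]
grip_width: 0.598
```

Call:
servo_tool(
  hand=[45,45,45,45,45,45,45,45],
  slide=[
    [-0.06,0,0],
    [-0.11,0,0],
    [-0.145,0,0],
    [-0.157,0,-0.02],
    [-0.157,0,-0.06],
    [-0.157,0,-0.1],
    [-0.157,0,-0.13],
    [-0.157,0,-0.14],
  ],
  rot=[
    [0,0,0],
    [0,0,0],
    [0,0,0],
    [0,0,0],
    [0,0,0],
    [0,0,0],
    [0,0,0],
    [0,0,0],
  ],
)

```text
t: 13.43
position: [0.4595, 0.0619, 0.0729]
orientation: [-0.513, -0.486, 0.515, -0.485]
force: [0.1, 0.1, -1.7]
grip_width: 0.598
```

```bash
python3 - <<'E'
from h import *
s=manip.observe();print(s["t"],s["position"],s["force"],s["grip_width"])
p=vision.get_image("side");o=cv2.resize(p["frame"][180:300,200:360],None,fx=4.5,fy=4.5,interpolation=2);cv2.imwrite("pics/s7.png",o[:,:,::-1])
E
```

```text
13.4333 [0.45954773 0.06186896 0.07288081] [ 0.0962613   0.06306798 -1.68421791] 0.5976958285712838
```

View pics/s7.png

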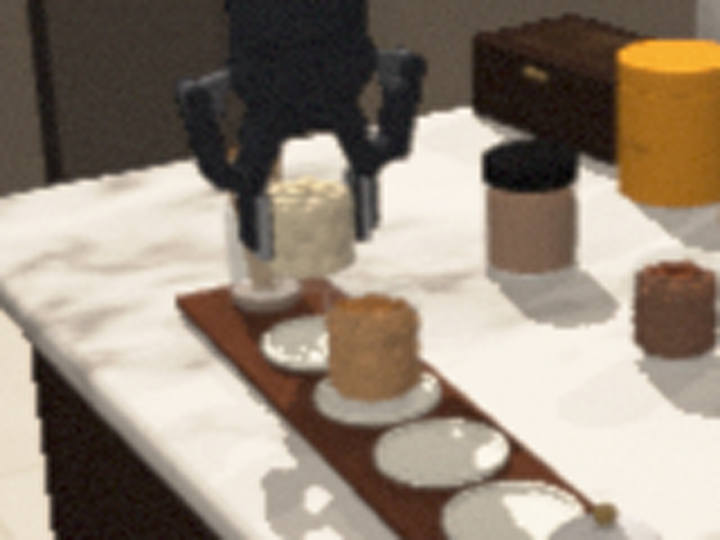

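Call:
servo_tool(
  hand=[45,45,45,45,45,45,45,45],
  slide=[
    [0,0,-0.02],
    [0,0,-0.045],
    [0,0,-0.065],
    [0,0,-0.077],
    [0,0,-0.083],
    [0,0,-0.087],
    [0,0,-0.09],
    [0,0,-0.09],
  ],
  rot=[
    [0,0,0],
    [0,0,0],
    [0,0,0],
    [0,0,0],
    [0,0,0],
    [0,0,0],
    [0,0,0],
    [0,0,0],
  ],
)

```text
t: 14.15
position: [0.4619, 0.0622, 0.0307]
orientation: [0.514, 0.485, -0.514, 0.485]
force: [-3.1, -0.7, 5.3]
grip_width: 0.597
```

Contact. Release and lift.

Call:
servo_tool(
  hand=[56,60,66,75,85,85,85,85],
  slide=[
    [0,0,0],
    [0,0,0],
    [0,0,0],
    [0,0,0],
    [0,0,0],
    [0,0,0.03],
    [0,0,0.08],
    [0,0,0.14],
  ],
  rot=[
    [0,0,0],
    [0,0,0],
    [0,0,0],
    [0,0,0],
    [0,0,0],
    [0,0,0],
    [0,0,0],
    [0,0,0],
  ],
)

```text
t: 14.82
position: [0.4601, 0.0619, 0.0992]
orientation: [-0.513, -0.486, 0.515, -0.485]
force: [0.2, -0.2, -0.1]
grip_width: 0.995
```

```bash
python3 - <<'E'
from h import *
s=manip.observe();print(s["t"],s["position"],s["force"],s["grip_width"])
p=vision.get_image("side");o=cv2.resize(p["frame"][180:300,200:360],None,fx=4.5,fy=4.5,interpolation=2);cv2.imwrite("pics/s8.png",o[:,:,::-1])
potfit(.015,(.461,.0625),.04)
E
```

```text
14.8167 [0.46011249 0.06193224 0.09918047] [ 0.1936678  -0.23918681 -0.13970797] 0.994533319761068
side 252 [0.4609 0.0637]
top few 0
```

View pics/s8.png

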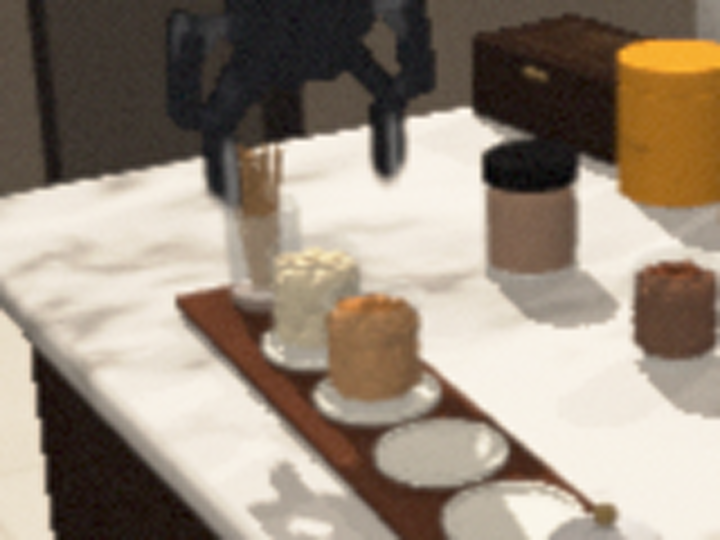

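Call:
servo_tool(
  hand=[85,85,85,85,85,85,85,85],
  slide=[
    [0.02,0,0.04],
    [0.08,-0.02,0.06],
    [0.15,-0.05,0.06],
    [0.22,-0.1,0.06],
    [0.28,-0.14,0.06],
    [0.325,-0.17,0.06],
    [0.35,-0.185,0.05],
    [0.354,-0.19,0.01],
  ],
  rot=[
    [0,0,0],
    [0,0,0],
    [0,0,0],
    [0,0,0],
    [0,0,0],
    [0,0,0],
    [0,0,0],
    [0,0,0],
  ],
)

```text
t: 15.63
position: [0.6433, -0.0348, 0.1058]
orientation: [0.516, 0.483, -0.513, 0.486]
force: [0.2, 0.6, -0.0]
grip_width: 0.994
```

Call:
servo_tool(
  hand=[85,85,85,85,85,85,85,85],
  slide=[
    [0,0,-0.04],
    [0,0,-0.06],
    [0,0,-0.09],
    [0,0,-0.12],
    [0,0,-0.15],
    [0,0,-0.17],
    [0,0,-0.18],
    [0,0,-0.18],
  ],
  rot=[
    [0,0,0],
    [0,0,0],
    [0,0,0],
    [0,0,0],
    [0,0,0],
    [0,0,0],
    [0,0,0],
    [0,0,0],
  ],
)

```text
t: 16.3
position: [0.6375, -0.0326, 0.0133]
orientation: [-0.513, -0.486, 0.515, -0.485]
force: [-0.9, -0.8, -0.2]
grip_width: 0.993
```

```bash
python3 - <<'E'
from h import *
s=manip.observe();print(s["t"],s["position"],s["force"],s["grip_width"])
p=vision.get_image("side");o=cv2.resize(p["frame"][160:310,260:460],None,fx=3.6,fy=3.6,interpolation=2);cv2.imwrite("pics/s9.png",o[:,:,::-1])
E
```

```text
16.3 [ 0.63747604 -0.03264031  0.01325056] [-0.86265395 -0.8346384  -0.20580435] 0.9928722731063853
```

View pics/s9.png

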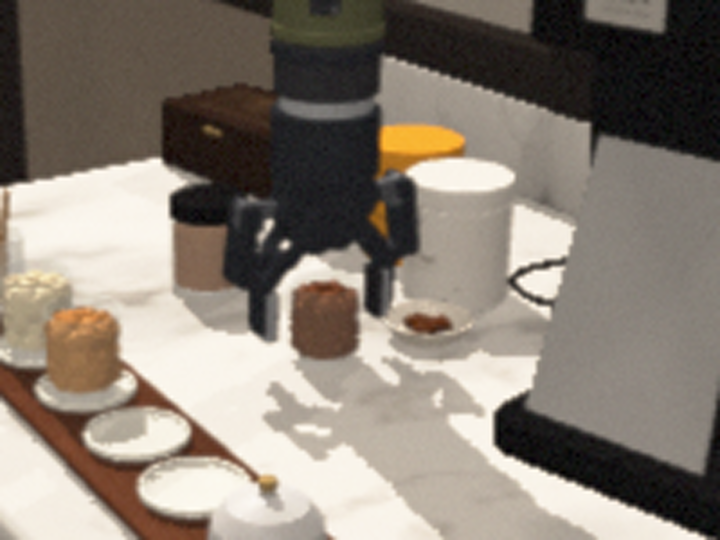

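Call:
servo_tool(
  hand=[45,45,45,45,45,45,45,45],
  slide=[
    [0,0,0],
    [0,0,0],
    [0,0,0],
    [0,0,0],
    [0,0,0],
    [0,0,0],
    [0,0,0],
    [0,0,0],
  ],
  rot=[
    [0,0,0],
    [0,0,0],
    [0,0,0],
    [0,0,0],
    [0,0,0],
    [0,0,0],
    [0,0,0],
    [0,0,0],
  ],
)

```text
t: 17.02
position: [0.6399, -0.0329, 0.016]
orientation: [0.515, 0.485, -0.514, 0.486]
force: [0.4, -0.4, 6.1]
grip_width: 0.599
```

Call:
servo_tool(
  hand=[45,45,45,45,45,45,45,45],
  slide=[
    [0,0,0.02],
    [0,0,0.06],
    [0,0,0.11],
    [0,0,0.16],
    [0,0,0.21],
    [-0.02,-0.007,0.25],
    [-0.06,-0.02,0.26],
    [-0.11,-0.036,0.26],
  ],
  rot=[
    [0,0,0],
    [0,0,0],
    [0,0,0],
    [0,0,0],
    [0,0,0],
    [0,0,0],
    [0,0,0],
    [0,0,0],
  ],
)

```text
t: 17.68
position: [0.5857, -0.0508, 0.1476]
orientation: [0.515, 0.484, -0.513, 0.487]
force: [-0.4, -0.1, -1.7]
grip_width: 0.603
```

Call:
servo_tool(
  hand=[45,45,45,45,45,45,45,45],
  slide=[
    [-0.06,-0.02,0],
    [-0.12,-0.04,0],
    [-0.18,-0.06,0],
    [-0.23,-0.075,0],
    [-0.255,-0.083,-0.01],
    [-0.261,-0.085,-0.05],
    [-0.261,-0.085,-0.1],
    [-0.261,-0.085,-0.14],
  ],
  rot=[
    [0,0,0],
    [0,0,0],
    [0,0,0],
    [0,0,0],
    [0,0,0],
    [0,0,0],
    [0,0,0],
    [0,0,0],
  ],
)

```text
t: 18.35
position: [0.4527, -0.0935, 0.0745]
orientation: [0.514, 0.485, -0.514, 0.485]
force: [-0.4, 0.8, -0.8]
grip_width: 0.604
```

```bash
python3 - <<'E'
from h import *
s=manip.observe();print(s["t"],s["position"],s["force"],s["grip_width"])
p=vision.get_image("side");o=cv2.resize(p["frame"][180:330,220:420],None,fx=3.6,fy=3.6,interpolation=2);cv2.imwrite("pics/s10.png",o[:,:,::-1])
E
```

```text
18.35 [ 0.45270648 -0.09352174  0.07449821] [-0.42749621  0.79532363 -0.77435322] 0.6035255940308221
```

View pics/s10.png

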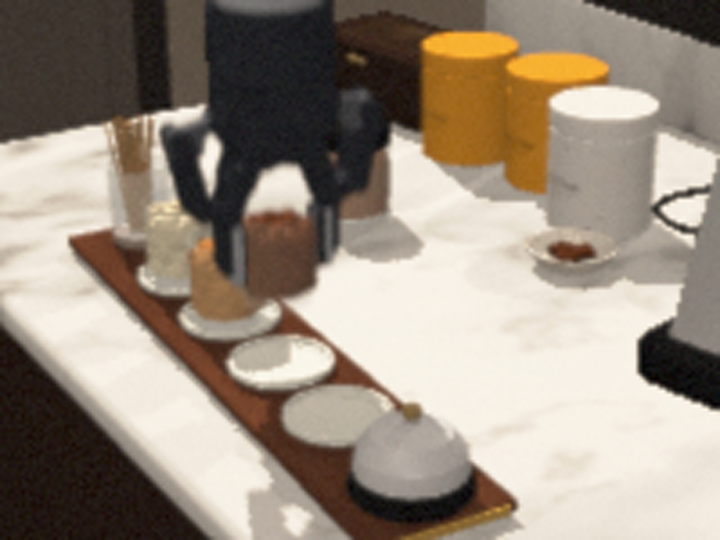

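Call:
servo_tool(
  hand=[45,45,45,45,45,45,45,45],
  slide=[
    [0,0,-0.02],
    [0,0,-0.045],
    [0,0,-0.065],
    [0,0,-0.077],
    [0,0,-0.083],
    [0,0,-0.087],
    [0,0,-0.09],
    [0,0,-0.09],
  ],
  rot=[
    [0,0,0],
    [0,0,0],
    [0,0,0],
    [0,0,0],
    [0,0,0],
    [0,0,0],
    [0,0,0],
    [0,0,0],
  ],
)

```text
t: 19.07
position: [0.4535, -0.0933, 0.031]
orientation: [0.514, 0.485, -0.514, 0.486]
force: [-3.5, 0.8, 8.8]
grip_width: 0.598
```

Call:
servo_tool(
  hand=[56,60,66,75,85,85,85,85],
  slide=[
    [0,0,0],
    [0,0,0],
    [0,0,0],
    [0,0,0],
    [0,0,0],
    [0,0,0.03],
    [0,0,0.08],
    [0,0,0.14],
  ],
  rot=[
    [0,0,0],
    [0,0,0],
    [0,0,0],
    [0,0,0],
    [0,0,0],
    [0,0,0],
    [0,0,0],
    [0,0,0],
  ],
)

```text
t: 19.73
position: [0.4516, -0.093, 0.0991]
orientation: [-0.513, -0.487, 0.515, -0.484]
force: [1.5, -1.0, -0.1]
grip_width: 0.994
```

```bash
python3 - <<'E'
from h import *
s=manip.observe();print(s["t"],s["position"],s["force"],s["grip_width"])
p=vision.get_image("side");o=cv2.resize(p["frame"][180:330,220:420],None,fx=3.6,fy=3.6,interpolation=2);cv2.imwrite("pics/s11.png",o[:,:,::-1])
potfit(.015,(.452,-.0934),.038)
E
```

```text
19.7333 [ 0.45156358 -0.09297664  0.09913881] [ 1.50266487 -0.95422697 -0.10522306] 0.9935302579647601
side 466 [ 0.4526 -0.0919]
top few 0
```

View pics/s11.png

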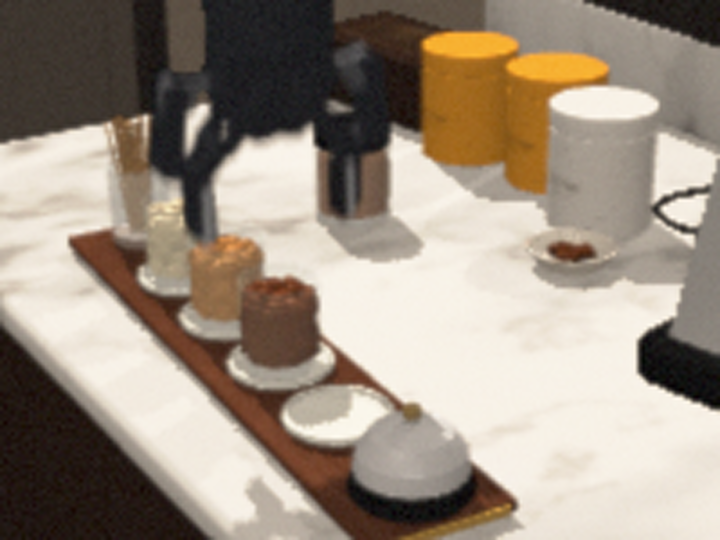

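Call:
servo_tool(
  hand=[85,85,85,85,85,85,85,85],
  slide=[
    [0,-0.02,0.04],
    [0.01,-0.08,0.08],
    [0.03,-0.15,0.1],
    [0.05,-0.22,0.1],
    [0.068,-0.29,0.1],
    [0.085,-0.36,0.1],
    [0.1,-0.43,0.1],
    [0.117,-0.5,0.1],
  ],
  rot=[
    [0,0,0],
    [0,0,0],
    [0,0,0],
    [0,0,0],
    [0,0,0],
    [0,0,0],
    [0,0,0],
    [0,0,0],
  ],
)

```text
t: 20.55
position: [0.5112, -0.3448, 0.1482]
orientation: [-0.514, -0.486, 0.514, -0.485]
force: [0.8, 0.9, 0.8]
grip_width: 0.997
```

Call:
servo_tool(
  hand=[85,85,85,85,85,85,85,85],
  slide=[
    [0.015,-0.07,0],
    [0.03,-0.13,0],
    [0.04,-0.17,0],
    [0.045,-0.189,0],
    [0.045,-0.189,-0.03],
    [0.045,-0.189,-0.07],
    [0.045,-0.189,-0.1],
    [0.045,-0.189,-0.12],
  ],
  rot=[
    [0,0,0],
    [0,0,0],
    [0,0,0],
    [0,0,0],
    [0,0,0],
    [0,0,0],
    [0,0,0],
    [0,0,0],
  ],
)

```text
t: 21.22
position: [0.533, -0.4362, 0.0867]
orientation: [-0.514, -0.487, 0.514, -0.484]
force: [-0.4, -0.3, 0.1]
grip_width: 0.995
```

```bash
python3 - <<'E'
from h import *
s=manip.observe();print(s["t"],s["position"],s["force"],s["grip_width"])
p=vision.get_image("side");cv2.imwrite("pics/s12.png",p["frame"][:,:,::-1])
E
```

```text
21.2167 [ 0.53299838 -0.43620238  0.08673335] [-0.395001   -0.34888299  0.05895238] 0.9951260110918889
```

View pics/s12.png

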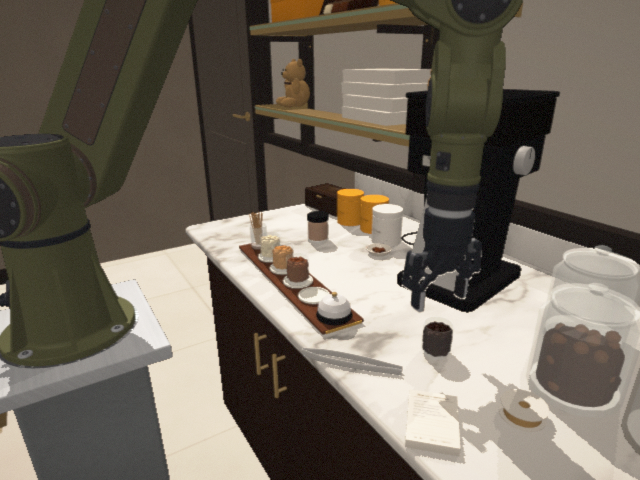

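Call:
servo_tool(
  hand=[85,85,85,85,85,85,85,85],
  slide=[
    [0,0,-0.02],
    [0,0,-0.05],
    [0,0,-0.08],
    [0,0,-0.11],
    [0,0,-0.135],
    [0,0,-0.15],
    [0,0,-0.15],
    [0,0,-0.15],
  ],
  rot=[
    [0,0,0],
    [0,0,0],
    [0,0,0],
    [0,0,0],
    [0,0,0],
    [0,0,0],
    [0,0,0],
    [0,0,0],
  ],
)

```text
t: 21.93
position: [0.5343, -0.4377, 0.0148]
orientation: [-0.514, -0.486, 0.514, -0.485]
force: [0.4, -0.2, 0.2]
grip_width: 0.996
```

Call:
servo_tool(
  hand=[45,45,45,45,45,45,45,45],
  slide=[
    [0,0,0],
    [0,0,0],
    [0,0,0],
    [0,0,0],
    [0,0,0],
    [0,0,0],
    [0,0,0],
    [0,0,0],
  ],
  rot=[
    [0,0,0],
    [0,0,0],
    [0,0,0],
    [0,0,0],
    [0,0,0],
    [0,0,0],
    [0,0,0],
    [0,0,0],
  ],
)

```text
t: 22.6
position: [0.5352, -0.4385, 0.0161]
orientation: [0.514, 0.485, -0.514, 0.486]
force: [0.7, 0.5, 6.0]
grip_width: 0.6
```

Call:
servo_tool(
  hand=[45,45,45,45,45,45,45,45],
  slide=[
    [0,0,0.02],
    [0,0,0.06],
    [0,0,0.11],
    [0,0,0.16],
    [0,0,0.21],
    [-0.005,0.02,0.25],
    [-0.018,0.06,0.26],
    [-0.036,0.11,0.26],
  ],
  rot=[
    [0,0,0],
    [0,0,0],
    [0,0,0],
    [0,0,0],
    [0,0,0],
    [0,0,0],
    [0,0,0],
    [0,0,0],
  ],
)

```text
t: 23.27
position: [0.5176, -0.3843, 0.1475]
orientation: [0.515, 0.483, -0.514, 0.487]
force: [-0.1, -0.0, -2.2]
grip_width: 0.603
```

Call:
servo_tool(
  hand=[45,45,45,45,45,45,45,45],
  slide=[
    [-0.02,0.06,0],
    [-0.04,0.13,0],
    [-0.06,0.2,0],
    [-0.08,0.27,0],
    [-0.105,0.34,0],
    [-0.125,0.39,0],
    [-0.134,0.415,0],
    [-0.136,0.423,0],
  ],
  rot=[
    [0,0,0],
    [0,0,0],
    [0,0,0],
    [0,0,0],
    [0,0,0],
    [0,0,0],
    [0,0,0],
    [0,0,0],
  ],
)

```text
t: 23.93
position: [0.447, -0.1694, 0.145]
orientation: [-0.514, -0.486, 0.514, -0.486]
force: [1.1, 0.3, -1.8]
grip_width: 0.605
```

Call:
servo_tool(
  hand=[45,45,45,45,45,45],
  slide=[
    [0,0,0],
    [0,0,-0.03],
    [0,0,-0.07],
    [0,0,-0.11],
    [0,0,-0.14],
    [0,0,-0.14],
  ],
  rot=[
    [0,0,0],
    [0,0,0],
    [0,0,0],
    [0,0,0],
    [0,0,0],
    [0,0,0],
  ],
)

```text
t: 24.43
position: [0.4469, -0.172, 0.072]
orientation: [-0.514, -0.486, 0.515, -0.484]
force: [-1.3, -0.3, -2.2]
grip_width: 0.601
```

```bash
python3 - <<'E'
from h import *
s=manip.observe();print(s["t"],s["position"],s["force"],s["grip_width"])
p=vision.get_image("side");o=cv2.resize(p["frame"][200:350,220:420],None,fx=3.6,fy=3.6,interpolation=2);cv2.imwrite("pics/s13.png",o[:,:,::-1])
E
```

```text
24.4333 [ 0.44691216 -0.17204504  0.07204398] [-1.33924871 -0.33079836 -2.17831794] 0.6006397592067221
```

View pics/s13.png

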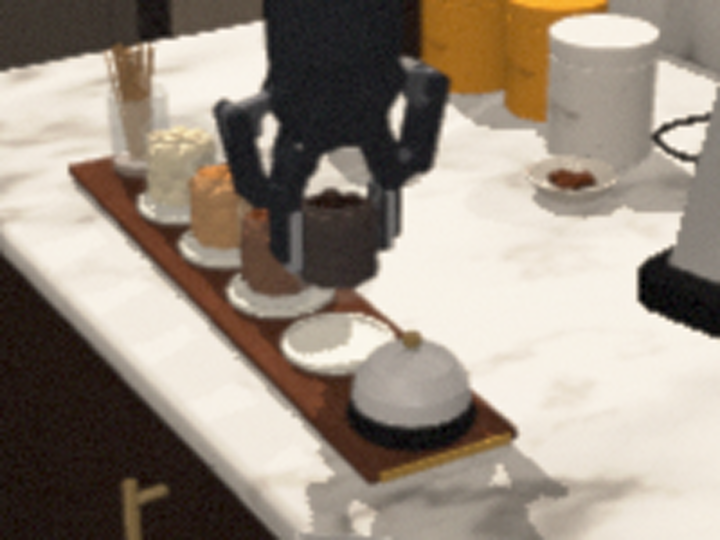

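Call:
servo_tool(
  hand=[45,45,45,45,45,45,45,45],
  slide=[
    [0,0,-0.02],
    [0,0,-0.045],
    [0,0,-0.065],
    [0,0,-0.077],
    [0,0,-0.083],
    [0,0,-0.087],
    [0,0,-0.09],
    [0,0,-0.09],
  ],
  rot=[
    [0,0,0],
    [0,0,0],
    [0,0,0],
    [0,0,0],
    [0,0,0],
    [0,0,0],
    [0,0,0],
    [0,0,0],
  ],
)

```text
t: 25.15
position: [0.4484, -0.1714, 0.031]
orientation: [-0.514, -0.485, 0.514, -0.486]
force: [-4.4, 2.2, 9.9]
grip_width: 0.603
```

Call:
servo_tool(
  hand=[56,60,66,75,85,85,85,85],
  slide=[
    [0,0,0],
    [0,0,0],
    [0,0,0],
    [0,0,0],
    [0,0,0],
    [0,0,0.03],
    [0,0,0.08],
    [0,0,0.14],
  ],
  rot=[
    [0,0,0],
    [0,0,0],
    [0,0,0],
    [0,0,0],
    [0,0,0],
    [0,0,0],
    [0,0,0],
    [0,0,0],
  ],
)

```text
t: 25.82
position: [0.4467, -0.1707, 0.0991]
orientation: [-0.514, -0.487, 0.515, -0.484]
force: [0.1, 0.6, 0.0]
grip_width: 0.994
```

Call:
servo_tool(
  hand=[85,85,85,85,85,85,85,85],
  slide=[
    [0,0,0.06],
    [0,-0.02,0.12],
    [0,-0.08,0.18],
    [0,-0.15,0.22],
    [0,-0.22,0.24],
    [0,-0.28,0.24],
    [0,-0.32,0.24],
    [0,-0.32,0.24],
  ],
  rot=[
    [0,0,0],
    [0,0,0],
    [0,0,0],
    [0,0,0],
    [0,0,0],
    [0,0,0],
    [0,0,0],
    [0,0,0],
  ],
)

```text
t: 26.48
position: [0.4484, -0.3352, 0.2198]
orientation: [-0.515, -0.484, 0.515, -0.485]
force: [-0.8, 0.2, -0.7]
grip_width: 0.991
```

```bash
python3 - <<'E'
from h import *
s=manip.observe();print(s["t"],s["position"],s["force"],s["grip_width"])
p=vision.get_image("side");o=cv2.resize(p["frame"][200:350,220:420],None,fx=3.6,fy=3.6,interpolation=2);cv2.imwrite("pics/s14.png",o[:,:,::-1])
p=vision.get_image("top");o=cv2.resize(p["frame"][220:330,210:450],None,fx=3.3,fy=3.3,interpolation=2);cv2.imwrite("pics/t14.png",o[:,:,::-1])
for c in [(.461,.0625),(.456,-.0155),(.452,-.0934),(.4473,-.1713)]: potfit(.015,c,.036)
E
```

```text
26.4833 [ 0.44837438 -0.3351946   0.21981445] [-0.8028118   0.150994   -0.70421815] 0.9907914586197654
side 254 [0.461  0.0638]
top 244 [0.4562 0.0605]
side 305 [ 0.4564 -0.0148]
top 241 [ 0.4597 -0.0143]
side 368 [ 0.4528 -0.092 ]
top 241 [ 0.4488 -0.0949]
side 519 [ 0.4476 -0.1703]
top 266 [ 0.4476 -0.1721]
```

View pics/s14.png

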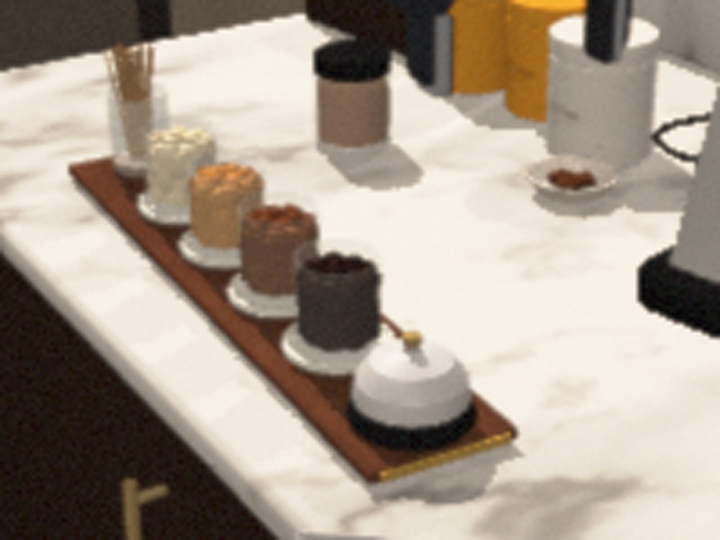

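View pics/t14.png

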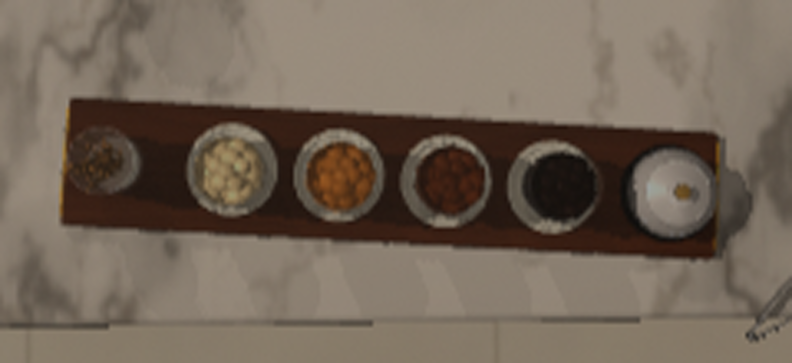

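```bash
python3 - <<'E'
from h import *
p=vision.get_image("side");C=cloud(p).reshape(-1,3)
for c in [(.461,.0625),(.456,-.0155),(.452,-.0934),(.4473,-.1713)]:
    k=(np.hypot(C[:,0]-c[0],C[:,1]-c[1])<.028)&(C[:,2]<.2);print(np.percentile(C[k,2],[95,99]).round(4))
k=(np.hypot(C[:,0]-.465,C[:,1]-.149)<.045)&(C[:,2]>.05)&(C[:,2]<.2);print("pick",C[k].min(0),C[k].max(0))
s=manip.observe();print(s["joint_vel"].round(3) if hasattr(s["joint_vel"],'round') else s["joint_vel"])
print(ticket.job_done())
E
```

```text
[0.0746 0.0761]
[0.0745 0.076 ]
[0.075  0.0757]
[0.0747 0.076 ]
pick [0.44403457 0.12307754 0.05030324] [0.49113895 0.17614082 0.10988817]
[-0.004  0.001  0.001  0.    -0.    -0.001]
the job is handed in; nothing more can be done
None
```

I set all four pots in the saucers in order from the pick glass to the bell: ivory, caramel, milk, dark. The job was handed in at about 27 s of the 99 s allowed; it gives no verdict.

- **Position:** the side camera puts each pot within about 2 mm of its saucer's centre, as I measured it. The top camera's fit came out up to about 5 mm different for three of the pots, still inside the 11 mm limit and the 8.5 mm clearance in the well. I put that down to its slanted view.
- **Seating:** all four pot tops measure about 75 mm above the counter, as they should when sitting flat in the wells. I felt each pot touch down before letting go, and the highest wrist force in the readings was about 11 N.
- **Pick glass and arm:** the pick glass shows no movement from its first measurement. The gripper was open and raised well clear when I handed in.

No check failed; the camera difference above was the only disagreement.

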